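Pin the circuit board, seat its plugs and clear the transit caps

ROBOT

A 6-joint arm with a two-finger parallel gripper is mounted at the origin on the work surface. World frame = base frame: x ahead of the robot, y to its left, z up, the work surface at z = 0. Lengths are in mm, angles in degrees, forces in N, time in s.
With the tool pointing down it reaches from about 350 to 850 mm from the base axis. Payload 8.1 kg.
Tool frame: the origin (TCP) lies midway between the tips of the shut fingers; the grasp point (between the pads) lies 19 mm behind it; z points along the fingers, y is the line along which they close (so a half turn about z gives the same grasp; the last joint's range is limited). The gripper opens to 85 mm and grips with 20 to 120 N. Pads are 22 mm wide; open, the fingers measure 114 mm over their backs; the gripper's body (76 mm by 85 mm) begins 54 mm behind the grasp point. The pads swing forward as they close: fully open they stand 13 mm farther back than shut.
Start: joints at [66.383, 7.471, 85.268, -0, 87.261, -4.893], TCP at [192.587, 568.257, 231.292] pointing down, gripper open.
Joint ranges: [-169.43, 169.43], [-51.17, 129.36], [1.28, 143.12], [-76.62, 256.62], [0, 156.53], [-152.29, 152.29]. Speed limits (degrees/s): [136.94, 136.94, 159.86, 180, 180, 180].

INTERFACE

Orientations are given as [roll, pitch, yaw] about the fixed x, y, z axes, in that order (R = Rz(yaw) Ry(pitch) Rx(roll)).
In Python, from bench import sensors, optics, r gives the robot as it stands.
- The arm moves only by the tool apply_moves, never from a script. Its argument "targets" is a list of rows, each a list of 7 numbers: the shift along the tool's x, y, z in mm, then the turn, a rotation vector about the tool's x, y, z in rad, then the closure, from 0 (fully open) to 1 (shut). In form: [[x, y, z, wx, wy, wz, claw], ...]. A call has 1 to 20 rows; each row shifts and turns the commanded pose from where the row before left it, along the tool's axes as they then stand; what a row does not reach is not made up. A row lasts 1/8 s, in which the tool goes at most 62.5 mm and 10.7 degrees, less where a joint would pass 70% of its speed; a pose out of reach is approached as far as the arm can. A call is refused whole if a number of a shift passes 62.5 or a number of a turn 0.188, either way. A call with a gripper value outside its range is refused whole. The fingers move at their own pace and stop on an object; "force" is the grip in N (left out, the last holds). Time passes only in rows, so rows that do not move let the fingers close. It gives the time, the measured TCP pose, the force, the opening and the grip force at its end, in the units of the state.
- sensors.sense(): the state, without advancing time (a new reading comes with each control period).
- optics.snapshot(name): name is "scene" or "top" or "wrist"; returns the picture (480x640x3 uint8, red, green, blue); there is no depth.
- optics.get_calibration(name): a dict with "camera_matrix" (3x3 intrinsics, pixels), "pose" (4x4, takes a point from camera to world coordinates). Camera axes: x right, y down, z forward; pixel columns grow to the right and rows downward; lengths in mm; the calibration is good to about 2 mm. A picture is of the moment at which its call begins: read the wrist's pose just before it. get_calibration takes no time and is no camera call; for the wrist camera it gives the pose at the moment of the call.
- r.hand_in(): hands the job in; it is judged then, once.
The state is a dict: "time": time; "joint_pos": joint angles; "qd": joint speeds; "joint_efforts": joint torques, N m; "tool_pos": TCP position; "tcp_rot": TCP orientation; "ft_force": force on the tool from outside, world axes, zero at the start; "wrist_torque": the same for the moment, N m; "finger_gap": finger opening in mm; "grip_force": force on a finger pad.
Only numpy, scipy, OpenCV 4.12 (cv2) and the standard library are available. Lean on these libraries where they do the work, as an engineer would, in place of code of your own. Each camera call takes 0.05 s, during which the arm holds its last target. There are 200 camera calls.

TASK

First fix the green board in its nest by putting every yellow-knobbed locating pin from the rack down through an eyelet of the board, any eyelet, one pin each, until its collar sits on the board. Only then press all three green terminal plugs fully home in their headers. Also put every loose orange transit cap in the black bin (at any time), without disturbing the bottle, the solder reel or the meter.

Things in the scene. Friction and masses are not known exactly. Their poses are not given: they have to be found in the camera images.
- pin0: steel locating pin with yellow knob, upright in a rack hole at the start (or absent; 3 or 4 are there). Origin: its tip (lowest point), z axis up along the pin. Shaft 8 mm diameter, coned tip, 30 mm long up to a collar (20 mm diameter, 3 mm thick) that rests on the rack; above it a round knob, 16 mm diameter, from 33 to 59 mm above the tip. 50 g.
- pin1: steel locating pin with yellow knob, upright in a rack hole at the start (or absent; 3 or 4 are there). Origin: its tip (lowest point), z axis up along the pin. Shaft 8 mm diameter, coned tip, 30 mm long up to a collar (20 mm diameter, 3 mm thick) that rests on the rack; above it a round knob, 16 mm diameter, from 33 to 59 mm above the tip. 50 g.
- pin2: steel locating pin with yellow knob, upright in a rack hole at the start (or absent; 3 or 4 are there). Origin: its tip (lowest point), z axis up along the pin. Shaft 8 mm diameter, coned tip, 30 mm long up to a collar (20 mm diameter, 3 mm thick) that rests on the rack; above it a round knob, 16 mm diameter, from 33 to 59 mm above the tip. 50 g.
- pin3: steel locating pin with yellow knob, upright in a rack hole at the start (or absent; 3 or 4 are there). Origin: its tip (lowest point), z axis up along the pin. Shaft 8 mm diameter, coned tip, 30 mm long up to a collar (20 mm diameter, 3 mm thick) that rests on the rack; above it a round knob, 16 mm diameter, from 33 to 59 mm above the tip. 50 g.
- eyelet0 (a point): centre of the mouth of a brass-ringed eyelet, at the level of the board's top face (36 mm above the bench); the vertical round hole below it is 11 mm wide and goes right through board and nest to the bench. Eyelets lie at x -55/+55 mm, y -80/+80 mm in the nest's frame.
- eyelet1 (a point): centre of the mouth of a brass-ringed eyelet, at the level of the board's top face (36 mm above the bench); the vertical round hole below it is 11 mm wide and goes right through board and nest to the bench. Eyelets lie at x -55/+55 mm, y -80/+80 mm in the nest's frame.
- eyelet2 (a point): centre of the mouth of a brass-ringed eyelet, at the level of the board's top face (36 mm above the bench); the vertical round hole below it is 11 mm wide and goes right through board and nest to the bench. Eyelets lie at x -55/+55 mm, y -80/+80 mm in the nest's frame.
- eyelet3 (a point): centre of the mouth of a brass-ringed eyelet, at the level of the board's top face (36 mm above the bench); the vertical round hole below it is 11 mm wide and goes right through board and nest to the bench. Eyelets lie at x -55/+55 mm, y -80/+80 mm in the nest's frame.
- nest: fixed aluminium assembly nest holding a green circuit board, together 150 mm (x) by 200 mm (y) by 36 mm high; origin: centre of its underside on the bench. The board's parts other than the plugs and headers stand at most 5 mm above it.
- plug_a (a joint): sliding travel of a green terminal plug straight down into its white header: 0 = standing 8 mm proud, 0.008 m = fully home, its shoulder on the header. Starts at 0 to 0.003. It slides with about 6 N of friction and stays where it is left; press it on the top middle with 10 to 20 N.
- plug_a_top (a point): centre of the top face of plug a (green block with five screw heads, top face 22 mm along nest x by 46 mm along nest y); 30 mm above the board's top face when proud (travel 0), 22 mm when home. It stands on the board's middle line, at nest x -36 mm, y 0.
- plug_b (a joint): sliding travel of a green terminal plug straight down into its white header: 0 = standing 8 mm proud, 0.008 m = fully home, its shoulder on the header. Starts at 0 to 0.003. It slides with about 6 N of friction and stays where it is left; press it on the top middle with 10 to 20 N.
- plug_b_top (a point): centre of the top face of plug b (green block with five screw heads, top face 22 mm along nest x by 46 mm along nest y); 30 mm above the board's top face when proud (travel 0), 22 mm when home. It stands on the board's middle line, at nest x 0 mm, y 0.
- plug_c (a joint): sliding travel of a green terminal plug straight down into its white header: 0 = standing 8 mm proud, 0.008 m = fully home, its shoulder on the header. Starts at 0 to 0.003. It slides with about 6 N of friction and stays where it is left; press it on the top middle with 10 to 20 N.
- plug_c_top (a point): centre of the top face of plug c (green block with five screw heads, top face 22 mm along nest x by 46 mm along nest y); 30 mm above the board's top face when proud (travel 0), 22 mm when home. It stands on the board's middle line, at nest x +36 mm, y 0.
- rack: fixed grey pin rack, 60 mm (x) by 190 mm (y) by 36 mm high, with four vertical 11 mm holes at x 0, y -75, -25, +25 and +75 mm; origin: centre of its underside.
- cap0: loose orange plastic transit cap, a block 20 mm (its x) by 34 mm (its y) by 14 mm high, with a red patch on top. 15 g. Origin: centre of its underside; lies flat on the bench at the start. Two to four of the four caps are there, others are absent.
- cap1: loose orange plastic transit cap, a block 20 mm (its x) by 34 mm (its y) by 14 mm high, with a red patch on top. 15 g. Origin: centre of its underside; lies flat on the bench at the start. Two to four of the four caps are there, others are absent.
- cap2: loose orange plastic transit cap, a block 20 mm (its x) by 34 mm (its y) by 14 mm high, with a red patch on top. 15 g. Origin: centre of its underside; lies flat on the bench at the start. Two to four of the four caps are there, others are absent.
- cap3: loose orange plastic transit cap, a block 20 mm (its x) by 34 mm (its y) by 14 mm high, with a red patch on top. 15 g. Origin: centre of its underside; lies flat on the bench at the start. Two to four of the four caps are there, others are absent.
- bin: fixed open black bin, 130 by 130 mm outside, 70 mm high, walls and floor 5 mm; origin: centre of its underside.
- bottle: bystander: clear plastic water bottle with blue cap, 64 mm diameter, 190 mm tall; origin: centre of its underside.
- reel: bystander: reel of solder lying flat, 60 mm diameter, 42 mm high; origin: centre of its underside.
- meter: bystander: yellow hand multimeter lying flat, 130 by 75 by 35 mm; origin: centre of its underside.

How it is judged:
By the outcome, as a careful person would: the job done as asked, in the order asked, and still so for the second after the job is handed in, with the robot touching nothing.
Of pin0, pin1, pin2, pin3 only 3 to 4 are there at a start; the rules pass over those that are not, and their reading is None.
Of cap0, cap1, cap2, cap3 only 2 to 4 are there at a start; the rules pass over those that are not, and their reading is None.
At some moment in a run one of cap0, cap1, cap2, cap3 may be knocked a few centimetres aside while the robot is not near it.
It also fails if it takes over 210 s, if anything falls off the work surface, if the arm or the gripper's body presses on something with over 40 N, if the wrist force passes 120 N, or if a joint passes its speed limit or range.

## Working session

There is one attempt and no reset: what is moved stays moved. The work goes in short steps, Python scripts to look and compute and a tool call to move; the robot and the scene stay as the last step left them, time stands still between calls to the robot, and variables do not carry over. Pictures are saved under pics/ and viewed, at most 14 in all, crops included, and the job is handed in when it is done.

Besides the shell and the picture viewer there is one more tool, called after "Call:" as a command line: name --pt "numbers of a row" for each row, then --argument value for the rest. apply_moves: Moves the arm, as the interface text tells. Its arguments: {"type":"object","properties":{"targets":{"type":"array"},"force":{"type":"number"}},"required":["targets"]}

```bash
mkdir -p pics; ls; python3 - <<'E'
from bench import sensors, optics, r
import cv2
print(sensors.sense())
for n in("top","scene"):
    im=optics.snapshot(n); cv2.imwrite(f"pics/{n}0.png",im[:,:,::-1]); c=optics.get_calibration(n); print(n,c)
E
```

```text
pics
{'time': 0.0, 'joint_pos': array([ 6.63833380e+01,  7.51538777e+00,  8.53291250e+01,  1.32890536e-03,
        8.72615527e+01, -4.89295177e+00]), 'qd': array([ 0.07523549,  0.05541586,  0.01857723,  0.0159176 , -0.14139134,
       -0.039676  ]), 'joint_efforts': array([ 5.15044976e-04, -5.69403970e+01, -5.00550842e+01,  1.80330726e-04,
        1.47179340e-02, -1.15523703e-04]), 'tool_pos': array([192.35261536, 567.7534133 , 230.24299523]), 'tcp_rot': array([-1.79894434e+02, -1.03692124e-02,  1.61276216e+02]), 'ft_force': array([0.6104287 , 0.93882018, 0.37482637]), 'wrist_torque': array([ 0.04743647, -0.00085015,  0.00685543]), 'grip_force': 0.0, 'finger_gap': 85.29772695824374}
top {'camera_matrix': array([[574.89944561,   0.        , 317.44037148],
       [  0.        , 574.89944561, 238.33170837],
       [  0.        ,   0.        ,   1.        ]]), 'pose': array([[-2.83372778e-02, -9.81047092e-01,  1.91686209e-01,
         3.79166203e+02],
       [-9.99598235e-01,  2.79275701e-02, -4.83932315e-03,
        -1.91558963e+01],
       [-6.05726133e-04, -1.91746330e-01, -9.81444333e-01,
         1.16552800e+03],
       [ 0.00000000e+00,  0.00000000e+00,  0.00000000e+00,
         1.00000000e+00]])}
scene {'camera_matrix': array([[519.40930121,   0.        , 321.80325698],
       [  0.        , 519.40930121, 231.98299896],
       [  0.        ,   0.        ,   1.        ]]), 'pose': array([[ 5.94365059e-01,  6.79171803e-01, -4.30645838e-01,
         1.05939651e+03],
       [ 8.04143619e-01, -5.08004688e-01,  3.08681514e-01,
        -3.82104404e+02],
       [-9.12232410e-03, -5.29770609e-01, -8.48091908e-01,
         1.00036331e+03],
       [ 0.00000000e+00,  0.00000000e+00,  0.00000000e+00,
         1.00000000e+00]])}
```

View pics/top0.png

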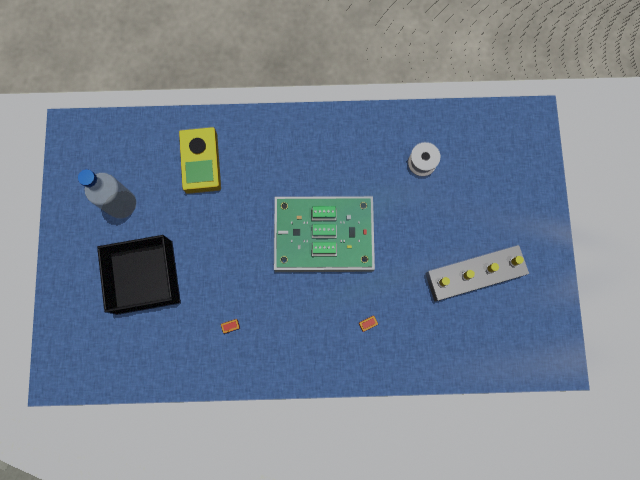

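View pics/scene0.png

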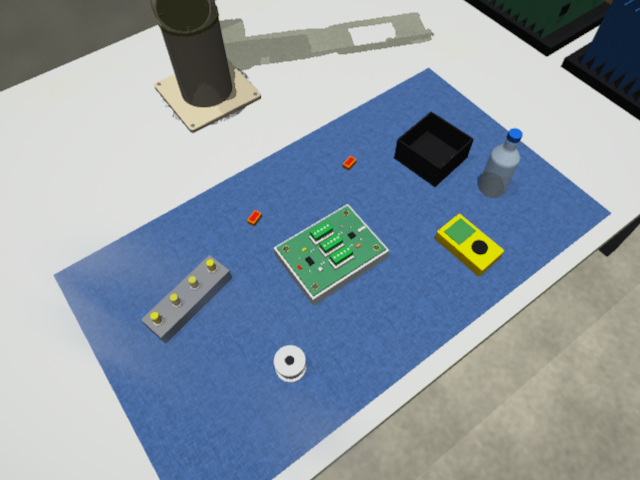

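Two caps (px 230,326 and 369,323), four pins in the rack on the right, nest at the centre, bin on the left, and bystanders at the back. Next I measure with masks in both views.

```bash
cat > h.py <<'E'
import numpy as np, cv2
from bench import sensors, optics, r
np.set_printoptions(precision=1,suppress=True)
def cal(n):
    c=optics.get_calibration(n); return np.array(c["camera_matrix"]),np.array(c["pose"])
def cast(uv,z,K,T):
    uv=np.atleast_2d(uv).astype(float); d=np.c_[uv,np.ones(len(uv))]@np.linalg.inv(K).T@T[:3,:3].T
    o=T[:3,3]; return o+d*((z-o[2])/d[:,2])[:,None]
def proj(P,K,T):
    q=(np.atleast_2d(P)-T[:3,3])@T[:3,:3]; q=q@K.T; return q[:,:2]/q[:,2:]
def blobs(im,lo,hi,amin,amax=1e9):
    m=cv2.inRange(cv2.cvtColor(im,cv2.COLOR_RGB2HSV),lo,hi)
    cs,_=cv2.findContours(m,cv2.RETR_EXTERNAL,cv2.CHAIN_APPROX_NONE)
    return sorted([c for c in cs if amin<=cv2.contourArea(c)<=amax],key=lambda c:-cv2.contourArea(c))
def cen(c):
    M=cv2.moments(c); return np.array([M['m10']/M['m00'],M['m01']/M['m00']])
def go(x,y,z,yaw=None):
    s=sensors.sense(); p=s['tool_pos']; a=s['tcp_rot'][2]; t=np.radians(a)
    R=np.array([[np.cos(t),np.sin(t),0],[np.sin(t),-np.cos(t),0],[0,0,-1]])
    print('tool shift',R.T@(np.array([x,y,z])-p),'yaw',a,'turn wz',None if yaw is None else -np.radians((yaw-a+90)%180-90))
E
python3 - <<'E'
from h import *
Y=((22,130,120),(34,255,255)); G=((55,70,60),(90,255,255)); O=((0,150,130),(18,255,255))
for n in("top","scene"):
    im=cv2.imread(f"pics/{n}0.png")[:,:,::-1].copy(); K,T=cal(n)
    print(n)
    for c in blobs(im,*Y,20,900): print(' pin',cen(c),cv2.contourArea(c),cast(cen(c),55,K,T)[0])
    for c in blobs(im,*O,12): 
        b=cv2.boxPoints(cv2.minAreaRect(c)); print(' cap',cen(c),cv2.contourArea(c),cast(cen(c),14,K,T)[0],cast(b,14,K,T)[:,:2].ravel())
    c=blobs(im,*G,1500)[0]; b=cast(cv2.boxPoints(cv2.minAreaRect(c)),36,K,T); print(' board',cast(cen(c),36,K,T),b[:,:2].ravel(),np.linalg.norm(np.diff(b,axis=0),axis=1))
    for c in blobs(im,(0,0,0),(179,255,45),1000)[:3]:
        e=cv2.boxPoints(cv2.minAreaRect(c)); print(' dark',cen(c),cv2.contourArea(c),cast(cen(c),50,K,T)[0],cast(e,70,K,T)[:,:2].ravel())
E
```

```text
top
 pin [494.3 266.7] 35.0 [ 530.  -367.6   55. ]
 pin [518.9 259.5] 32.5 [ 542.8 -416.9   55. ]
 pin [469.9 273.6] 32.0 [ 517.8 -319.    55. ]
 pin [445.  280.7] 30.0 [ 505.3 -269.6   55. ]
 cap [229.  325.5] 91.0 [433.1 155.4  14. ] [436.7 172.7 446.2 141.1 428.4 135.2 418.9 166.7]
 board [[611.1 -37.5  36. ]] [ 546.2   57.   683.4   55.   678.  -135.7  540.9 -129.3] [137.2 190.7 137.2]
 dark [138.5 274.7] 5036.0 [534.7 326.8  50. ] [589.9 409.1 610.9 261.7 474.9 236.8 455.  380.9]
scene
 pin [154.4 315.4] 37.5 [ 538.  -414.7   55. ]
 pin [209.6 262.8] 31.5 [ 500.6 -269.1   55. ]
 pin [173.2 297.1] 28.0 [ 524.9 -366.6   55. ]
 pin [191.9 279.4] 26.5 [ 512.5 -317.5   55. ]
 cap [253.8 216.9] 83.5 [ 433.  -123.3   14. ] [ 430.1 -140.8  416.8 -109.2  435.9 -105.4  448.8 -136.9]
 cap [348.9 161.7] 71.5 [435.4 150.3  14. ] [430.4 134.4 421.7 167.6 441.5 167.6 450.  134.6]
 board [[616.7 -43.6  36. ]] [ 542.6 -132.2  539.2   78.5  686.1   51.7  681.5 -145.6] [210.7 149.3 197.3]
 dark [432.7 148.3] 3330.5 [546.  316.6  50. ] [506.1 209.3 436.9 383.9 605.2 398.5 660.6 231.6]
 dark [543.6  24.9] 2469.0 [395.6 885.4  50. ] [ 197.3  767.7  451.2 1101.7  601.4  903.5  369.3  596.7]
 dark [604.   81.4] 1752.5 [645.5 831.   50. ] [547.6 765.7 503.5 900.3 757.3 888.5 788.  764.6]
```

```bash
python3 - <<'E'
from h import *
go(434,153,200,105)
K,T=cal("wrist"); s=sensors.sense()
print(K,T,cast([[320,240]],14,K,T))
E
```

```text
tool shift [-362.  -315.3   30.3] yaw 161.27828128542293 turn wz 0.9822413057941368
[[344.9   0.  315.7]
 [  0.  344.9 240.7]
 [  0.    0.    1. ]] [[  0.3   0.9   0.3 121.1]
 [  0.9  -0.3  -0.1 592.4]
 [ -0.    0.3  -1.  373.2]
 [  0.    0.    0.    1. ]] [[227.2 560.6  14. ]]
```

Call:
apply_moves --pt "-45 -39.5 4 0 0 0 0" --pt "-45 -39.5 4 0 0 0 0" --pt "-45 -39.5 4 0 0 0 0" --pt "-45 -39.5 4 0 0 0 0" --pt "-45 -39.5 4 0 0 0 0" --pt "-45 -39.5 4 0 0 0 0" --pt "-45 -39.5 4 0 0 0 0" --pt "-47 -39 2 0 0 0 0" --pt "0 0 0 0 0 0.164 0" --pt "0 0 0 0 0 0.164 0" --pt "0 0 0 0 0 0.164 0" --pt "0 0 0 0 0 0.164 0" --pt "0 0 0 0 0 0.164 0" --pt "0 0 0 0 0 0.162 0.4" --pt "0 0 0 0 0 0 0.4" --pt "0 0 0 0 0 0 0.4" --force 40

```text
time: 2.1
tool_pos: [434.0, 153.2, 201.1]
tcp_rot: [-180.0, -0.0, 105.2]
ft_force: [0.1, 1.2, 0.2]
finger_gap: 51.0
grip_force: 0.0
```

```bash
cat >> h.py <<'E'
O=((0,150,110),(18,255,255))
def caps(n,fn=None):
    K,T=cal(n); im=optics.snapshot(n)
    if fn: cv2.imwrite(f"pics/{fn}.png",im[:,:,::-1])
    for c in blobs(im,*O,40 if n!='wrist' else 150):
        rc=cv2.minAreaRect(c); b=cast(cv2.boxPoints(rc),14,K,T)[:,:2]; e=np.diff(b,axis=0)[:2]; l=np.linalg.norm(e,axis=1); a=e[l.argmax()]
        print(n,'cap',cen(c),cast(cen(c),14,K,T)[0],'sides',l,'axis deg',np.degrees(np.arctan2(a[1],a[0]))%180)
E
python3 - <<'E'
from h import *
print(sensors.sense()['tool_pos'],sensors.sense()['tcp_rot'],sensors.sense()['finger_gap'])
caps("wrist","w1")
go(434,153,200,105)
E
```

```text
[434.  153.2 201.1] [-180.    -0.   105.2] 51.04711514196294
wrist cap [315.2 211.9] [432.9 155.7  14. ] sides [18.3 33. ] axis deg 105.62316848398847
tool shift [-0.2 -0.1  1.1] yaw 105.1850174825526 turn wz 0.0032291642442939528
```

View pics/w1.png

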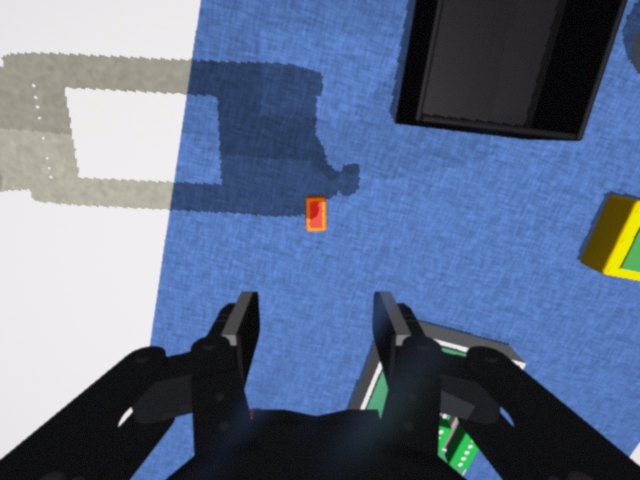

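Call:
apply_moves --pt "1.3 -0.2 50 0 0 0 0.4" --pt "0 0 60 0 0 0 0.4" --pt "0 0 60 0 0 0 0.4" --pt "0 0 27.5 0 0 0 0.4" --pt "0 0 0 0 0 0 0.4" --pt "0 0 0 0 0 0 1" --pt "0 0 0 0 0 0 1" --pt "0 0 0 0 0 0 1" --pt "0 0 0 0 0 0 1" --pt "0 0 -60 0 0 0 1" --pt "0 0 -60 0 0 0 1" --force 40

```text
time: 3.52
tool_pos: [433.2, 154.4, 125.6]
tcp_rot: [-180.0, -0.0, 105.0]
ft_force: [1.7, -0.1, 0.7]
finger_gap: 18.4
grip_force: 39.3
```

```bash
python3 - <<'E'
from h import *
print(sensors.sense()['tool_pos'],sensors.sense()['finger_gap'],sensors.sense()['grip_force'])
K,T=cal("top"); im=optics.snapshot("top")
m=cv2.inRange(im,(0,0,0),(60,60,60)); m[:, 220:]=0; m[:220]=0
c=max(cv2.findContours(m,cv2.RETR_EXTERNAL,cv2.CHAIN_APPROX_NONE)[0],key=cv2.contourArea)
q=cv2.approxPolyDP(cv2.convexHull(c),4,True)[:,0]; print(q,cast(q,70,K,T),cast(q,0,K,T))
E
python3 - <<'E'
from h import *
go(535,328,125,105)
E
```

```text
[433.2 154.4 125.6] 18.4111148415352 39.30192410945892
[[163 235]
 [172 243]
 [175 263]
 [159 477]
 [133 479]
 [ 98 246]] [[608.3 275.4  70. ]
 [591.9 257.6  70. ]
 [552.6 251.   70. ]
 [164.6 272.3  70. ]
 [162.5 318.9  70. ]
 [590.1 400.8  70. ]] [[622.9 294.2   0. ]
 [605.5 275.3   0. ]
 [563.6 268.3   0. ]
 [150.9 290.9   0. ]
 [148.7 340.5   0. ]
 [603.6 427.6   0. ]]
tool shift [141.4 138.2  10.3] yaw 105.03441526549031 turn wz 0.000600659695753887
```

Call:
apply_moves --pt "35.5 34.5 0 0 0 0 1" --pt "35.5 34.5 0 0 0 0 1" --pt "35.5 34.5 0 0 0 0 1" --pt "35.5 34.5 0 0 0 0 1" --pt "0 0 40 0 0 0 1" --pt "0 0 25 0 0 0 1" --pt "0 0 0 0 0 0 1" --pt "0 0 0 0 0 0 0.4" --pt "0 0 0 0 0 0 0.4" --pt "0 0 0 0 0 0 0.4" --pt "0 0 -60 0 0 0 0.4" --pt "0 0 -60 0 0 0 0.4"

```text
time: 5.08
tool_pos: [529.5, 327.0, 179.9]
tcp_rot: [-179.9, 0.0, 105.0]
ft_force: [1.1, 0.2, 0.1]
finger_gap: 51.0
grip_force: 0.0
```

```bash
python3 - <<'E'
from h import *
caps("wrist"); caps("scene"); 
go(433,-123,180,113)
E
```

```text
wrist cap [318.4 221.1] [532.2 326.3  14. ] sides [20.9 34.1] axis deg 105.65574788703097
scene cap [253.9 217.2] [ 433.6 -123.6   14. ] sides [34.7 20.6] axis deg 114.58411434008514
scene cap [429.1 152.3] [530.7 327.2  14. ] sides [38.5 21.4] axis deg 102.35272919597932
tool shift [-410.8 -215.3    9.2] yaw 105.0097168024053 turn wz -0.13945674996480828
```

Call:
apply_moves --pt "-41 -21.5 0 0 0 0 0.4" --pt "-41 -21.5 0 0 0 0 0.4" --pt "-41 -21.5 0 0 0 0 0.4" --pt "-41 -21.5 0 0 0 0 0.4" --pt "-41 -21.5 0 0 0 0 0.4" --pt "-41 -21.5 0 0 0 0 0.4" --pt "-41 -21.5 0 0 0 0 0.4" --pt "-41 -21.5 0 0 0 0 0.4" --pt "-41 -21.5 0 0 0 0 0.4" --pt "-41.8 -21.8 0 0 0 0 0.4" --pt "0 0 0 0 0 -0.15 0.4" --pt "0 0 0 0 0 0 0.4"

```text
time: 6.68
tool_pos: [428.6, -125.8, 179.3]
tcp_rot: [180.0, 0.0, 113.5]
ft_force: [0.2, 0.7, -0.2]
finger_gap: 51.4
grip_force: 0.0
```

```bash
python3 - <<'E'
from h import *
caps("wrist"); go(433.4,-123.4,4,114)
E
```

```text
wrist cap [320.  215.5] [ 430.9 -120.4   14. ] sides [18.  32.8] axis deg 114.13183135167996
tool shift [ -0.1   5.1 175.1] yaw 113.40622096240743 turn wz -0.010363399235313507
```

Call:
apply_moves --pt "2 4.5 0 0 0 -0.01 0.4" --pt "0 0 60 0 0 0 0.4" --pt "0 0 60 0 0 0 0.4" --pt "0 0 54 0 0 0 0.4" --pt "0 0 0 0 0 0 0.4" --pt "0 0 0 0 0 0 1" --pt "0 0 0 0 0 0 1" --pt "0 0 0 0 0 0 1" --pt "0 0 0 0 0 0 1" --pt "0 0 -60 0 0 0 1" --pt "0 0 -60 0 0 0 1" --pt "0 0 -5 0 0 0 1" --force 40

```text
time: 8.22
tool_pos: [435.8, -123.1, 136.6]
tcp_rot: [179.5, 0.5, 114.2]
ft_force: [-0.2, 0.7, -0.1]
finger_gap: 18.4
grip_force: 39.3
```

```bash
python3 - <<'E'
from h import *
go(535,328,130)
E
```

```text
tool shift [371.  275.2   6.6] yaw 114.16820097930682 turn wz None
```

Call:
apply_moves --pt "37.1 27.5 0 0 0 0 1" --pt "37.1 27.5 0 0 0 0 1" --pt "37.1 27.5 0 0 0 0 1" --pt "37.1 27.5 0 0 0 0 1" --pt "37.1 27.5 0 0 0 0 1" --pt "37.1 27.5 0 0 0 0 1" --pt "37.1 27.5 0 0 0 0 1" --pt "37.1 27.5 0 0 0 0 1" --pt "37.1 27.5 0 0 0 0 1" --pt "37.1 27.5 0 0 0 0 1" --pt "0 0 0 0 0 0 1" --pt "0 0 0 0 0 0 1"

```text
time: 9.72
tool_pos: [530.4, 329.2, 129.3]
tcp_rot: [-179.9, 0.0, 114.2]
ft_force: [0.5, -0.6, -0.7]
finger_gap: 18.4
grip_force: 39.3
```

Call:
apply_moves --pt "-20 5 0 0 0 0 1" --pt "0 0 40 0 0 0 1" --pt "0 0 20 0 0 0 1" --pt "0 0 0 0 0 0 1" --pt "0 0 0 0 0 0 0.4" --pt "0 0 0 0 0 0 0.4" --pt "0 0 0 0 0 0 0.4" --pt "0 0 -60 0 0 0 0.4" --pt "0 0 -60 0 0 0 0.4"

```text
time: 10.85
tool_pos: [542.9, 313.2, 190.7]
tcp_rot: [-179.9, 0.0, 114.2]
ft_force: [1.2, -0.1, 0.9]
finger_gap: 51.2
grip_force: 0.0
```

```bash
python3 - <<'E'
from h import *
caps("wrist"); caps("scene"); caps("top")
go(524,-343,220,14)
E
```

```text
wrist cap [312.2 199.9] [533.1 326.7  14. ] sides [34.5 19.5] axis deg 104.08361230078347
wrist cap [335.7 218.1] [560.6 319.9  14. ] sides [15.  35.1] axis deg 115.5352889837631
scene cap [432.1 154.9] [541.3 327.3  14. ] sides [34.2 44.4] axis deg 176.31591603544183
top cap [143.  278.2] [532.2 328.7  14. ] sides [33.  18.9] axis deg 104.67759790069493
tool shift [-590.9 -290.2  -23.9] yaw 114.20003268326143 turn wz -1.3927721726609525
```

```bash
python3 - <<'E'
from h import *
go(627,-98,220,104.3)
E
```

```text
tool shift [-409.6  -95.8  -23.9] yaw 114.20003268326143 turn wz 0.17278816637796085
```

Call:
apply_moves --pt "-51 -12 -3 0 0 0 0.4" --pt "-51 -12 -3 0 0 0 0.4" --pt "-51 -12 -3 0 0 0 0.4" --pt "-51 -12 -3 0 0 0 0.4" --pt "-51 -12 -3 0 0 0 0.4" --pt "-51 -12 -3 0 0 0 0.4" --pt "-51 -12 -3 0 0 0 0.4" --pt "-51 -12 -3 0 0 0 0.4" --pt "0 0 0 0 0 0.173 0.4" --pt "0 0 0 0 0 0 0.4" --pt "0 0 0 0 0 0 0.4" --pt "0 0 0 0 0 0 0.4"

```text
time: 12.5
tool_pos: [623.0, -97.3, 213.5]
tcp_rot: [-180.0, -0.0, 104.5]
ft_force: [0.4, -0.8, 0.2]
finger_gap: 51.4
grip_force: 0.0
```

```bash
python3 - <<'E'
from h import *
K,T=cal("wrist"); np.savez("nest.npz",K=K,T=T)
im=optics.snapshot("wrist"); cv2.imwrite("pics/nest.png",im[:,:,::-1])
E
```

```text
(no output)
```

View pics/nest.png

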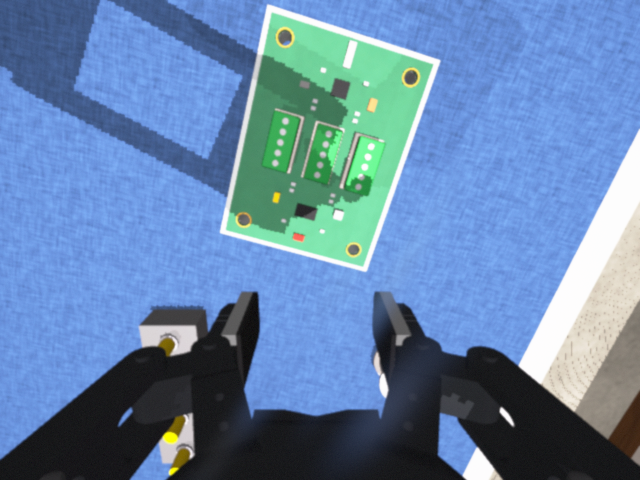

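Eyelets at about (285,37), (411,77), (243,220) and (354,249). I'll refine them and fit a rigid nest pose from the known spacing.

```bash
cat >> h.py <<'E'
def eyelets(im,K,T,guess,rad=16):
    out=[]
    hsv=cv2.cvtColor(im,cv2.COLOR_RGB2HSV); m=cv2.inRange(hsv,(12,80,50),(34,255,255))
    for g in guess:
        mm=np.zeros_like(m); cv2.circle(mm,tuple(int(v) for v in g),rad,255,-1)
        p=cv2.findNonZero(m&mm); h=cv2.convexHull(p); e=cv2.fitEllipse(h); out.append(e[0]); print(len(p),np.array(e[0]),np.array(e[1]))
    return cast(out,36,K,T)[:,:2]
def fit(P,Q): # rigid Q=R P+t
    a,b=P.mean(0),Q.mean(0); U,S,V=np.linalg.svd((P-a).T@(Q-b)); R=V.T@np.diag([1,np.linalg.det(V.T@U.T)])@U.T
    return R,b-R@a
E
python3 - <<'E'
from h import *
d=np.load("nest.npz"); K,T=d['K'],d['T']; im=cv2.imread("pics/nest.png")[:,:,::-1].copy()
W=eyelets(im,K,T,[(285,37),(411,77),(243,220),(354,249)]); print(W)
N=np.array([[-55,80],[55,80],[-55,-80],[55,-80.]])
R,t=fit(N,W); print('yaw',np.degrees(np.arctan2(R[1,0],R[0,0])),'centre',t); F=N@R.T+t; print(F,'res',W-F)
K2,T2=cal("top"); im2=cv2.imread("pics/top0.png")[:,:,::-1].copy()
g=proj(np.c_[F,36*np.ones(4)],K2,T2); print(g)
# dark holes/ring in top view
W2=[]
gray=cv2.cvtColor(im2,cv2.COLOR_RGB2GRAY).astype(float)
for u,v in g:
    x,y=int(round(u)),int(round(v)); w=gray[y-5:y+6,x-5:x+6]; w=np.clip(np.median(w)-15-w,0,None); yy,xx=np.mgrid[y-5:y+6,x-5:x+6]
    W2.append([(w*xx).sum()/w.sum(),(w*yy).sum()/w.sum()])
print('top',np.array(W2),cast(W2,36,K2,T2))
E
```

```text
150 [284.5  37. ] [18.2 20.5]
145 [410.4  77. ] [17.3 19.5]
108 [243.3 219.2] [14.7 16.3]
87 [353.2 249.2] [13.9 14.8]
[[ 560.6   43.1]
 [ 670.7   40.4]
 [ 556.8 -116.8]
 [ 666.8 -119.6]]
yaw -1.393087714599092 centre [613.7 -38.2]
[[ 560.7   43.1]
 [ 670.6   40.4]
 [ 556.8 -116.8]
 [ 666.7 -119.5]] res [[-0.1 -0. ]
 [ 0.  -0. ]
 [ 0.   0.1]
 [ 0.1 -0.1]]
[[283.9 258.6]
 [284.3 204.9]
 [364.4 258.3]
 [363.3 204.6]]
top [[283.4 259. ]
 [284.  205.4]
 [364.1 258.7]
 [363.  205.1]] [[ 559.8   44.1   36. ]
 [ 669.6   41.1   36. ]
 [ 555.8 -116.3   36. ]
 [ 665.7 -118.8   36. ]]
```

```bash
python3 - <<'E'
from h import *
go(541,-414,200,104.3)
E
```

```text
tool shift [-286.2 -158.4   13.7] yaw 104.42558932903549 turn wz 0.0021919472970398485
```

Call:
apply_moves --pt "-41 -22.5 2 0 0 0 0.4" --pt "-41 -22.5 2 0 0 0 0.4" --pt "-41 -22.5 2 0 0 0 0.4" --pt "-41 -22.5 2 0 0 0 0.4" --pt "-41 -22.5 2 0 0 0 0.4" --pt "-41 -22.5 2 0 0 0 0.4" --pt "-41 -23 2 0 0 0 0.4" --pt "0 0 0 0 0 0 0.4" --pt "0 0 0 0 0 0 0.4"

```text
time: 13.68
tool_pos: [540.9, -414.7, 199.7]
tcp_rot: [180.0, -0.0, 104.3]
ft_force: [0.1, 0.7, 0.3]
finger_gap: 51.2
grip_force: 0.0
```

```bash
python3 - <<'E'
from h import *
K,T=cal("wrist"); np.savez("rack.npz",K=K,T=T); im=optics.snapshot("wrist"); cv2.imwrite("pics/rack.png",im[:,:,::-1])
for c in blobs(im,(22,110,90),(34,255,255),60): print(cen(c),cv2.contourArea(c),cv2.boundingRect(c),cast(cen(c),55,K,T)[0])
E
```

```text
[317.9  25.5] 466.0 (307, 12, 22, 32) [ 505.5 -267.6   55. ]
[317.5 100.1] 336.0 (308, 89, 20, 23) [ 517.8 -316.8   55. ]
[317.6 226.1] 303.0 (309, 214, 18, 24) [ 542.9 -414.5   55. ]
[317.7 167.4] 296.0 (308, 157, 20, 21) [ 530.6 -366.3   55. ]
```

View pics/rack.png

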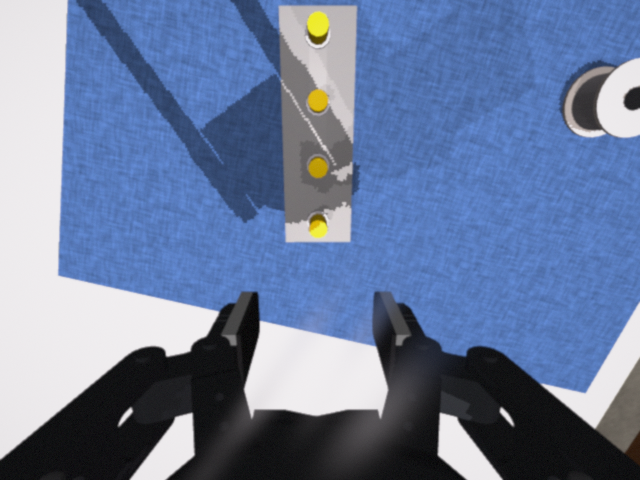

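Call:
apply_moves --pt "0.2 1.9 50 0 0 0 0.4" --pt "0 0 55 0 0 0 0.4" --pt "0 0 40 0 0 0 0.4" --pt "0 0 11 0 0 0 0.4" --pt "0 0 0 0 0 0 0.4" --pt "0 0 0 0 0 0 1" --pt "0 0 0 0 0 0 1" --pt "0 0 0 0 0 0 1" --pt "0 0 0 0 0 0 1" --pt "0 0 0 0 0 0 1" --force 60

```text
time: 14.98
tool_pos: [543.9, -415.7, 46.6]
tcp_rot: [179.9, 0.2, 104.3]
ft_force: [-0.1, 1.1, 6.3]
finger_gap: 13.9
grip_force: 58.5
```

Call:
apply_moves --pt "0 0 -40 0 0 0 1" --pt "0 0 -40 0 0 0 1" --pt "0 0 0 0 0 0 1" --pt "0 0 0 0 0 0 1"

```text
time: 15.48
tool_pos: [542.5, -414.7, 124.1]
tcp_rot: [180.0, 0.0, 104.3]
ft_force: [-0.2, -0.2, -1.0]
finger_gap: 12.9
grip_force: 59.2
```

```bash
python3 - <<'E'
from h import *
s=sensors.sense(); print(s['tool_pos'],s['finger_gap'],s['ft_force'])
im=optics.snapshot("wrist"); cv2.imwrite("pics/held.png",im[100:480,120:520,::-1])
go(556.8,-116.8,105)
E
```

```text
[ 542.5 -414.7  124.1] 12.901544012654362 [-0.2 -0.2 -1. ]
tool shift [284.6  87.7  17.8] yaw 104.26118292318486 turn wz None
```

View pics/held.png

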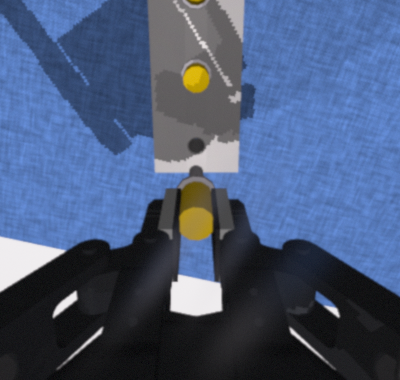

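The pin is held upright, its tip near full-image (316,270); the empty rack hole is at (316,245). Comparing with the projection.

```bash
cat >> h.py <<'E'
def heldpin():
    """offset of held pin along tool x,y at knob level from the yellow knob blob, and the predicted tip pixel"""
    s=sensors.sense(); K,T=cal("wrist"); im=optics.snapshot("wrist"); p=s['tool_pos']; t=np.radians(s['tcp_rot'][2])
    X=np.array([np.cos(t),np.sin(t),0]); Y=np.array([np.sin(t),-np.cos(t),0])
    hsv=cv2.cvtColor(im,cv2.COLOR_RGB2HSV); m=cv2.inRange(hsv,(18,110,40),(36,255,255)); m[:262]=0; m[380:]=0; m[:,:270]=0; m[:,370:]=0
    c=max(cv2.findContours(m,cv2.RETR_EXTERNAL,cv2.CHAIN_APPROX_NONE)[0],key=cv2.contourArea); print('knob bbox',cv2.boundingRect(c))
    for d in(-3,0,3):
        q=p+d*X
        pr=proj([q+[0,0,-40],q+8*X+[0,0,-7],q-8*X+[0,0,19],q+10*X+[0,0,-10]],K,T); print('d',d,'tip',pr[0],'knob lo front',pr[1],'knob top back',pr[2],'collar front',pr[3])
    return im,K,T
E
python3 - <<'E'
from h import *
im,K,T=heldpin()
print(cast([[316,245]],36,K,T))
g=cv2.cvtColor(im,cv2.COLOR_RGB2GRAY); print(g[236:300,316])
E
```

```text
knob bbox (298, 282, 36, 58)
d -3 tip [315.2 277.3] knob lo front [315.  289.3] knob top back [314.8 351.1] collar front [315.  282.8]
d 0 tip [315.2 272.4] knob lo front [315.  283.5] knob top back [314.8 344.8] collar front [315. 277.]
d 3 tip [315.2 267.5] knob lo front [315.  277.6] knob top back [314.8 338.5] collar front [315.  271.2]
[[ 542.  -412.8   36. ]]
[110 110 103  84  65  53  50  50  51  49  49  51  50  50  49  49  49  55
  72 106 157 195 205 206 205 205 205 204 190 141  91  72  72  71  70  72
  70  72  68  72  88 119 128 128 124 105  90  80  81  79  80  83  83  82
  83  82  82  82  85  85  83  85  86  87]
```

Call:
apply_moves --pt "45 12.5 -3 0 0 0 1" --pt "45 12.5 0 0 0 0 1" --pt "45 12.5 0 0 0 0 1" --pt "45 12.5 0 0 0 0 1" --pt "45 12.5 0 0 0 0 1" --pt "45 12.5 0 0 0 0 1" --pt "13.6 12.7 0 0 0 0 1" --pt "0 0 0 0 0 0 1" --pt "0 0 0 0 0 0 1"

```text
time: 16.7
tool_pos: [557.4, -119.1, 126.2]
tcp_rot: [-179.9, 0.0, 104.2]
ft_force: [-0.2, -0.5, -0.0]
finger_gap: 13.4
grip_force: 59.3
```

```bash
python3 - <<'E'
from h import *
s=sensors.sense(); print(s['tool_pos'],s['tcp_rot']); go(557,-117.8,95,104.3)
E
```

```text
[ 557.4 -119.1  126.2] [-179.9    0.   104.2]
tool shift [ 1.4 -0.1 31.2] yaw 104.23943445898954 turn wz -0.001057068103884211
```

Call:
apply_moves --pt "1.4 0 20 0 0 0 1" --pt "0 0 21 0 0 0 1" --pt "0 0 0 0 0 0 1" --pt "0 0 0 0 0 0 1" --pt "0 0 0 0 0 0 1"

```text
time: 17.32
tool_pos: [557.9, -117.2, 86.7]
tcp_rot: [179.9, 0.0, 104.3]
ft_force: [0.3, -0.3, -0.9]
finger_gap: 13.3
grip_force: 59.2
```

```bash
python3 - <<'E'
from h import *
s=sensors.sense(); print(s['tool_pos'],s['tcp_rot'])
im,K,T=heldpin(); print('eyelet px',proj([[556.8,-116.8,36]],K,T))
cv2.imwrite("pics/ins1.png",cv2.resize(im[200:360,216:416,::-1],None,fx=3,fy=3,interpolation=cv2.INTER_CUBIC))
go(557,-117.8,47)
E
```

```text
[ 557.9 -117.2   86.7] [179.9   0.  104.3]
knob bbox (298, 282, 36, 58)
d -3 tip [315.1 277.1] knob lo front [315.  289.3] knob top back [314.9 351.1] collar front [315.  282.8]
d 0 tip [315.1 272.3] knob lo front [315.  283.5] knob top back [314.9 344.9] collar front [315. 277.]
d 3 tip [315.1 267.4] knob lo front [315.  277.6] knob top back [314.9 338.6] collar front [315.  271.2]
eyelet px [[313.5 264.4]]
tool shift [-0.4 -1.1 39.8] yaw 104.25422920354325 turn wz None
```

View pics/ins1.png

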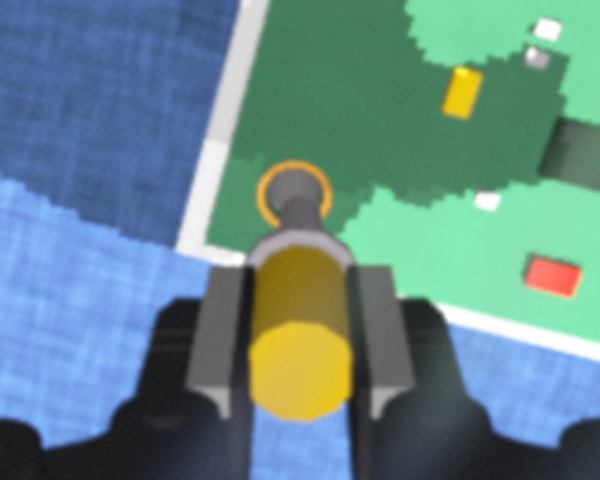

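Call:
apply_moves --pt "-0.3 -1.0 0 0 0 0 1" --pt "0 0 10 0 0 0 1" --pt "0 0 8 0 0 0 1" --pt "0 0 8 0 0 0 1" --pt "0 0 0 0 0 0 1"

```text
time: 18.0
tool_pos: [555.9, -117.3, 58.7]
tcp_rot: [-179.9, -0.0, 104.3]
ft_force: [1.5, -1.3, -0.9]
finger_gap: 13.6
grip_force: 59.1
```

Call:
apply_moves --pt "0.3 0.5 6 0 0 0 1" --pt "0 0 6 0 0 0 1" --pt "0 0 0 0 0 0 1"

```text
time: 18.38
tool_pos: [556.5, -117.0, 47.2]
tcp_rot: [-180.0, -0.0, 104.3]
ft_force: [1.5, -1.8, -1.9]
finger_gap: 13.2
grip_force: 59.2
```

Call:
apply_moves --pt "0 0 1.2 0 0 0 1" --pt "0 0 0 0 0 0 1"

```text
time: 18.62
tool_pos: [556.8, -116.9, 46.7]
tcp_rot: [180.0, 0.0, 104.3]
ft_force: [1.8, -2.1, -1.1]
finger_gap: 13.0
grip_force: 59.3
```

Call:
apply_moves --pt "0 0 0 0 0 0 0.4" --pt "0 0 0 0 0 0 0.4" --pt "0 0 0 0 0 0 0.4" --pt "0 0 -25 0 0 0 0.4" --pt "0 0 -50 0 0 0 0.4" --pt "0 0 -30 0 0 0 0.4" --pt "0 0 0 0 0 0 0.4"

```text
time: 19.5
tool_pos: [559.0, -117.5, 155.3]
tcp_rot: [179.7, 0.2, 104.3]
ft_force: [-0.1, -0.1, -0.9]
finger_gap: 51.5
grip_force: 0.0
```

```bash
cat >> h.py <<'E'
def seated(E):
    K,T=cal("wrist"); im=optics.snapshot("wrist")
    for c in blobs(im,(20,110,60),(36,255,255),150):
        b=cv2.boundingRect(c); top=np.array([b[0]+b[2]/2,b[1]+b[3]-b[2]/2*0.92]); print('yellow',b,'top at z65',cast(top,65,K,T)[0,:2],'mid at z55',cast(cen(c),55,K,T)[0,:2])
    print('pred knob top px',proj([[*E,65]],K,T)[0],'collar',proj([[*E,39]],K,T)[0]); return im
E
python3 - <<'E'
from h import *
im=seated((556.8,-116.8)); cv2.imwrite("pics/s1.png",im[:,:,::-1])
s=sensors.sense(); print(s['tool_pos'],s['tcp_rot'])
go(530.4,-365.5,147)
E
```

```text
yellow (301, 223, 23, 28) top at z65 [ 556.7 -114.8] mid at z55 [ 556.6 -115.5]
yellow (519, 45, 22, 24) top at z65 [657.   29.9] mid at z55 [661.3  34.3]
yellow (433, 259, 18, 17) top at z65 [ 653.1 -112. ] mid at z55 [ 657.5 -114.2]
pred knob top px [311.9 243.1] collar [312.1 232.9]
[ 557.7 -117.2  153. ] [179.9   0.1 104.3]
tool shift [-234.   -87.7    6. ] yaw 104.26980195817264 turn wz None
```

Call:
apply_moves --pt "-42 -15.7 0 0 0 0 0.4" --pt "-42 -15.7 0 0 0 0 0.4" --pt "-42 -15.7 0 0 0 0 0.4" --pt "-42 -15.7 0 0 0 0 0.4" --pt "-42 -15.7 0 0 0 0 0.4" --pt "-24 -9.2 0 0 0 0 0.4" --pt "0 0 0 0 0 0 0.4" --pt "0 0 0 0 0 0 0.4"

```text
time: 20.55
tool_pos: [529.4, -364.1, 150.7]
tcp_rot: [-180.0, -0.1, 104.3]
ft_force: [-0.3, 1.1, 0.9]
finger_gap: 50.9
grip_force: 0.0
```

```bash
python3 - <<'E'
from h import *
im=seated((530.4,-365.5)); go(530.4,-365.5,46.5)
E
```

```text
yellow (304, 82, 25, 29) top at z65 [ 506.5 -270.9] mid at z55 [ 505.3 -268.4]
yellow (306, 231, 22, 30) top at z65 [ 531.1 -366.3] mid at z55 [ 530.4 -365.9]
yellow (304, 164, 24, 26) top at z65 [ 518.2 -318.1] mid at z55 [ 518.1 -317.9]
pred knob top px [316.3 249.5] collar [316.3 238.8]
tool shift [ -1.7   0.3 104.6] yaw 104.3257934279757 turn wz None
```

Call:
apply_moves --pt "-1.4 0.5 40 0 0 0 0.4" --pt "0 0 45 0 0 0 0.4" --pt "0 0 20 0 0 0 0.4" --pt "0 0 0 0 0 0 0.4" --pt "0 0 0 0 0 0 1" --pt "0 0 0 0 0 0 1" --pt "0 0 0 0 0 0 1" --pt "0 0 0 0 0 0 1" --pt "0 0 0 0 0 0 1" --pt "0 0 -40 0 0 0 1" --pt "0 0 -40 0 0 0 1" --pt "0 0 0 0 0 0 1" --pt "0 0 0 0 0 0 1" --force 60

```text
time: 22.22
tool_pos: [530.3, -366.6, 126.8]
tcp_rot: [180.0, 0.0, 104.3]
ft_force: [0.4, -0.1, -1.0]
finger_gap: 13.7
grip_force: 59.1
```

```bash
python3 - <<'E'
from h import *
im,K,T=heldpin(); g=cv2.cvtColor(im,cv2.COLOR_RGB2GRAY); print(g[255:300,316]); go(666.7,-119.5,125)
E
```

```text
knob bbox (299, 279, 34, 56)
d -3 tip [315.2 277.2] knob lo front [315.  289.3] knob top back [314.9 351.2] collar front [315.  282.8]
d 0 tip [315.2 272.3] knob lo front [315.  283.5] knob top back [314.9 345. ] collar front [315.  277.1]
d 3 tip [315.2 267.5] knob lo front [315.  277.7] knob top back [314.9 338.7] collar front [315.  271.3]
[243 245 245 245 244 244 242 228 164 106  93  92  92  93  93  93  94  96
 117 157 169 170 164 143 118 110 106 107 105 108 107 108 108 110 109 108
 110 110 112 111 111 111 113 113 113]
tool shift [205.3 193.5   0.6] yaw 104.26279933034773 turn wz None
```

Call:
apply_moves --pt "34 32.2 0 0 0 0 1" --pt "34 32.2 0 0 0 0 1" --pt "34 32.2 0 0 0 0 1" --pt "34 32.2 0 0 0 0 1" --pt "34 32.2 0 0 0 0 1" --pt "34 32.2 0 0 0 0 1" --pt "0 0 0 0 0 0 1" --pt "0 0 0 0 0 0 1"

```text
time: 23.28
tool_pos: [666.2, -121.3, 124.9]
tcp_rot: [-179.9, -0.0, 104.3]
ft_force: [-0.6, -0.2, -0.8]
finger_gap: 13.5
grip_force: 59.2
```

```bash
python3 - <<'E'
from h import *
go(667.2,-121.6,86,104.3)
E
```

```text
tool shift [-0.6  0.9 38.9] yaw 104.30043082193619 turn wz 7.519261276362179e-06
```

Call:
apply_moves --pt "-0.4 0.5 19 0 0 0 1" --pt "0 0 20 0 0 0 1" --pt "0 0 0 0 0 0 1" --pt "0 0 0 0 0 0 1" --pt "0 0 0 0 0 0 1"

```text
time: 23.9
tool_pos: [668.4, -121.8, 88.6]
tcp_rot: [179.9, 0.0, 104.3]
ft_force: [0.2, 0.8, 0.3]
finger_gap: 13.3
grip_force: 59.2
```

```bash
cat >> h.py <<'E'
def check(E,d):
    im,K,T=heldpin(); s=sensors.sense(); g=proj([[*E,36]],K,T)[0]; print('eyelet px pred',g)
    try: print('ring cast',eyelets(im,K,T,[g-[0,4]],14))
    except Exception as e: print(e)
    gr=cv2.cvtColor(im,cv2.COLOR_RGB2GRAY); print('col',gr[250:290,316])
    t=np.radians(s['tcp_rot'][2]); X=np.array([np.cos(t),np.sin(t)]); q=np.array(E)-d*X; print(s['tool_pos'],s['tcp_rot']); go(q[0],q[1],46.7); return im
E
python3 - <<'E'
from h import *
im=check((666.7,-119.5),2.2)
cv2.imwrite("pics/ins2.png",cv2.resize(im[200:360,216:416,::-1],None,fx=3,fy=3,interpolation=cv2.INTER_CUBIC))
E
```

```text
knob bbox (299, 279, 34, 56)
d -3 tip [315.1 277.2] knob lo front [315.  289.3] knob top back [314.9 351.2] collar front [315.  282.8]
d 0 tip [315.1 272.3] knob lo front [315.  283.5] knob top back [314.9 344.9] collar front [315.  277.1]
d 3 tip [315.1 267.4] knob lo front [314.9 277.7] knob top back [314.9 338.7] collar front [314.9 271.3]
eyelet px pred [313.2 260.3]
166 [313.3 259.2] [20.7 25.4]
ring cast [[ 666.6 -118.8]]
col [173 170 140 121 121 119 120 120 119 118 120 117 112 102  97  94  95  95
  96  96  97  98 104 123 160 175 177 168 147 122 112 111 110 110 110 112
 112 112 111 111]
[ 668.5 -121.7   88.7] [179.9   0.  104.3]
tool shift [ 0.4 -1.2 42. ] yaw 104.26182881162718 turn wz None
```

View pics/ins2.png

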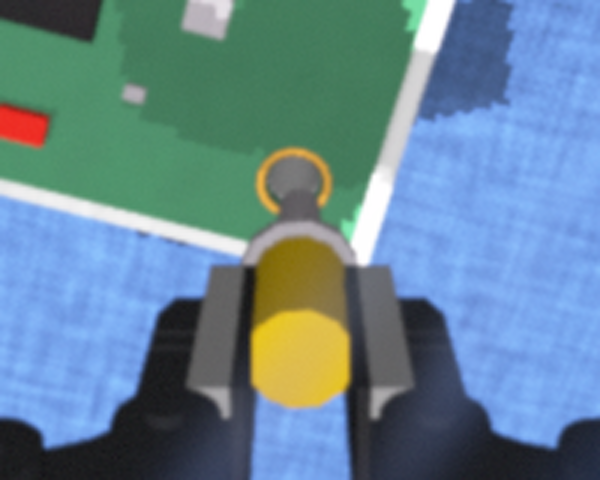

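Call:
apply_moves --pt "0.5 -1.3 0 0 0 0 1" --pt "0 0 10 0 0 0 1" --pt "0 0 8 0 0 0 1" --pt "0 0 8 0 0 0 1" --pt "0 0 0 0 0 0 1"

```text
time: 24.58
tool_pos: [665.9, -121.1, 60.2]
tcp_rot: [-179.9, -0.0, 104.3]
ft_force: [0.5, 0.1, -0.0]
finger_gap: 13.0
grip_force: 59.2
```

Call:
apply_moves --pt "0 0.7 6 0 0 0 1" --pt "0 0 6.5 0 0 0 1" --pt "0 0 1.5 0 0 0 1" --pt "0 0 0 0 0 0 1"

```text
time: 25.08
tool_pos: [667.6, -121.3, 49.3]
tcp_rot: [180.0, 0.0, 104.3]
ft_force: [-5.1, 0.9, 11.0]
finger_gap: 13.0
grip_force: 60.5
```

Call:
apply_moves --pt "0 0 0 0 0 0 0.4" --pt "0 0 0 0 0 0 0.4" --pt "0 0 0 0 0 0 0.4" --pt "0 0 -25 0 0 0 0.4" --pt "0 0 -50 0 0 0 0.4" --pt "0 0 -30 0 0 0 0.4" --pt "0 0 0 0 0 0 0.4"

```text
time: 25.95
tool_pos: [669.4, -121.7, 156.7]
tcp_rot: [179.7, 0.2, 104.3]
ft_force: [-0.2, 0.6, -1.2]
finger_gap: 51.3
grip_force: 0.0
```

```bash
python3 - <<'E'
from h import *
im=seated((666.7,-119.5)); cv2.imwrite("pics/s2.png",im[:,:,::-1])
s=sensors.sense(); print(s['tool_pos'],s['tcp_rot'])
go(518,-317.2,150)
E
```

```text
yellow (62, 341, 37, 34) top at z65 [ 512.4 -259.3] mid at z55 [ 505.9 -267.9]
yellow (147, 182, 34, 26) top at z65 [ 560.9 -110.8] mid at z55 [ 556.8 -115.1]
yellow (302, 222, 22, 28) top at z65 [ 667.5 -118.9] mid at z55 [ 667.2 -119.3]
pred knob top px [311.7 240.4] collar [311.9 230.5]
[ 668.1 -121.4  154.1] [179.9   0.1 104.3]
tool shift [-152.7 -193.7    4.1] yaw 104.26756651168414 turn wz None
```

View pics/s2.png

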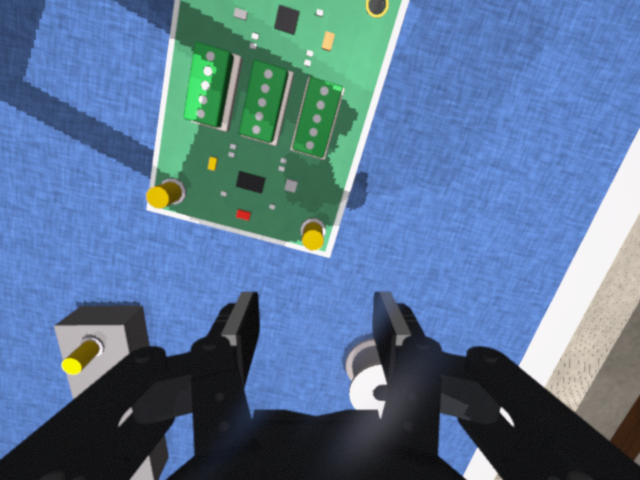

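Both pins stand upright with collars on the board at (165,195) and (313,235). Next pin.

Call:
apply_moves --pt "-25.5 -32.3 0 0 0 0 0.4" --pt "-25.5 -32.3 0 0 0 0 0.4" --pt "-25.5 -32.3 0 0 0 0 0.4" --pt "-25.5 -32.3 0 0 0 0 0.4" --pt "-25.5 -32.3 0 0 0 0 0.4" --pt "-25.5 -32.3 0 0 0 0 0.4" --pt "0 0 0 0 0 0 0.4" --pt "0 0 0 0 0 0 0.4"

```text
time: 27.0
tool_pos: [516.5, -316.5, 151.1]
tcp_rot: [-179.9, -0.1, 104.2]
ft_force: [1.4, -0.1, 0.0]
finger_gap: 51.2
grip_force: 0.0
```

```bash
python3 - <<'E'
from h import *
im=seated((518,-317.2)); go(518,-317.2,46.5)
E
```

```text
yellow (307, 230, 21, 30) top at z65 [ 518.5 -318.3] mid at z55 [ 517.9 -317.5]
yellow (305, 163, 24, 26) top at z65 [ 505.8 -269.7] mid at z55 [ 505.6 -269.5]
yellow (610, 0, 30, 18) top at z65 [ 652.6 -130.8] mid at z55 [ 659.5 -127.7]
pred knob top px [317.2 248.7] collar [317.2 238. ]
tool shift [ -1.3   0.7 104.9] yaw 104.28739220528485 turn wz None
```

Call:
apply_moves --pt "-0.2 0.7 40 0 0 0 0.4" --pt "0 0 45 0 0 0 0.4" --pt "0 0 20 0 0 0 0.4" --pt "0 0 0 0 0 0 0.4" --pt "0 0 0 0 0 0 1" --pt "0 0 0 0 0 0 1" --pt "0 0 0 0 0 0 1" --pt "0 0 0 0 0 0 1" --pt "0 0 0 0 0 0 1" --pt "0 0 -40 0 0 0 1" --pt "0 0 -40 0 0 0 1" --pt "0 0 0 0 0 0 1" --pt "0 0 0 0 0 0 1" --force 60

```text
time: 28.68
tool_pos: [517.7, -317.3, 127.7]
tcp_rot: [180.0, 0.0, 104.3]
ft_force: [-0.8, -0.0, -2.2]
finger_gap: 13.2
grip_force: 59.1
```

```bash
python3 - <<'E'
from h import *
im,K,T=heldpin(); g=cv2.cvtColor(im,cv2.COLOR_RGB2GRAY); print(g[255:300,316]); go(560.7,43.1,125)
E
```

```text
knob bbox (299, 280, 34, 57)
d -3 tip [315.1 277.2] knob lo front [315.  289.3] knob top back [314.9 351.2] collar front [315.  282.9]
d 0 tip [315.1 272.4] knob lo front [315.  283.5] knob top back [314.9 345. ] collar front [315.  277.1]
d 3 tip [315.1 267.5] knob lo front [315.  277.7] knob top back [314.9 338.7] collar front [315.  271.3]
[205 208 208 207 205 206 205 204 189 136  87  72  71  70  73  72  71  73
  73  85 114 129 129 125 109  91  83  77  81  81  82  82  82  83  81  84
  84  83  85  83  86  85  85  86  84]
tool shift [338.1 130.9   1.6] yaw 104.26321988290054 turn wz None
```

Call:
apply_moves --pt "48.1 18.7 0 0 0 0 1" --pt "48.1 18.7 0 0 0 0 1" --pt "48.1 18.7 0 0 0 0 1" --pt "48.1 18.7 0 0 0 0 1" --pt "48.1 18.7 0 0 0 0 1" --pt "48.1 18.7 0 0 0 0 1" --pt "48.1 18.7 0 0 0 0 1" --pt "0 0 0 0 0 0 1" --pt "0 0 0 0 0 0 1" --pt "0 0 0 0 0 0 1"

```text
time: 29.98
tool_pos: [561.2, 40.1, 126.9]
tcp_rot: [-179.9, 0.0, 104.2]
ft_force: [1.0, 1.1, -1.3]
finger_gap: 13.2
grip_force: 59.1
```

```bash
python3 - <<'E'
from h import *
go(561.1,41.6,86,104.3)
E
```

```text
tool shift [ 1.5  0.3 40.9] yaw 104.18414597404322 turn wz -0.002022034204636761
```

Call:
apply_moves --pt "1.4 0 20 0 0 0 1" --pt "0 0 20 0 0 0 1" --pt "0 0 0 0 0 0 1" --pt "0 0 0 0 0 0 1" --pt "0 0 0 0 0 0 1"

```text
time: 30.6
tool_pos: [561.9, 42.7, 88.3]
tcp_rot: [179.9, 0.0, 104.3]
ft_force: [-0.2, 0.8, -0.4]
finger_gap: 13.8
grip_force: 59.1
```

```bash
python3 - <<'E'
from h import *
im=check((560.7,43.1),1.5)
E
```

```text
knob bbox (299, 280, 35, 57)
d -3 tip [315.1 277.2] knob lo front [314.9 289.2] knob top back [314.9 351.1] collar front [314.9 282.8]
d 0 tip [315.1 272.3] knob lo front [314.9 283.5] knob top back [314.9 344.9] collar front [314.9 277. ]
d 3 tip [315.  267.4] knob lo front [314.9 277.6] knob top back [314.9 338.6] collar front [314.9 271.2]
eyelet px pred [313.3 263.4]
162 [313.2 262.4] [20.6 25.2]
ring cast [[560.4  43.7]]
col [112 112 133 167 171 140 125 125 128 127 128 123 125 120 113 106 106 105
 105 107 106 107 105 106 121 162 183 183 180 160 135 120 118 118 116 119
 119 118 119 120]
[561.9  42.7  88.4] [179.9   0.  104.3]
tool shift [-0.8 -1.1 41.7] yaw 104.2717014487059 turn wz None
```

Call:
apply_moves --pt "-0.7 -0.6 0 0 0 0 1" --pt "0 0 10 0 0 0 1" --pt "0 0 8 0 0 0 1" --pt "0 0 8 0 0 0 1" --pt "0 0 0 0 0 0 1"

```text
time: 31.28
tool_pos: [559.9, 41.9, 60.2]
tcp_rot: [-179.9, -0.0, 104.3]
ft_force: [-0.5, 0.5, -1.0]
finger_gap: 13.1
grip_force: 59.1
```

Call:
apply_moves --pt "0 0.6 6 0 0 0 1" --pt "0 0 6 0 0 0 1" --pt "0 0 0 0 0 0 1" --pt "0 0 0 0 0 0 1"

```text
time: 31.78
tool_pos: [562.0, 42.0, 50.1]
tcp_rot: [179.9, 0.0, 104.3]
ft_force: [-1.1, 1.1, 3.9]
finger_gap: 13.3
grip_force: 59.7
```

Call:
apply_moves --pt "0 -0.5 1.5 0 0 0 1" --pt "0 0 0 0 0 0 1" --pt "0 0 0 0 0 0 0.4" --pt "0 0 0 0 0 0 0.4" --pt "0 0 0 0 0 0 0.4" --pt "0 0 -25 0 0 0 0.4" --pt "0 0 -50 0 0 0 0.4" --pt "0 0 -30 0 0 0 0.4" --pt "0 0 0 0 0 0 0.4"

```text
time: 32.9
tool_pos: [563.1, 41.9, 156.4]
tcp_rot: [179.7, 0.1, 104.3]
ft_force: [0.3, 0.1, 0.1]
finger_gap: 51.0
grip_force: 0.0
```

```bash
python3 - <<'E'
from h import *
im=seated((560.7,43.1))
s=sensors.sense(); print(s['tool_pos'],s['tcp_rot'])
go(505.7,-268.6,150)
E
```

```text
yellow (541, 0, 99, 134) top at z65 [705.8 183.9] mid at z55 [705.7 197.1]
yellow (302, 224, 23, 29) top at z65 [562.   43.2] mid at z55 [561.9  42.8]
yellow (433, 258, 18, 17) top at z65 [657.5  48. ] mid at z55 [661.4  45.7]
yellow (256, 395, 16, 16) top at z65 [ 556.3 -103.7] mid at z55 [ 556.7 -112.7]
pred knob top px [311.7 242.1] collar [312.  232.1]
[561.8  41.9 154.1] [179.9   0.  104.3]
tool shift [-287.1 -130.8    4.1] yaw 104.26091570405885 turn wz None
```

Call:
apply_moves --pt "-41 -18.7 0 0 0 0 0.4" --pt "-41 -18.7 0 0 0 0 0.4" --pt "-41 -18.7 0 0 0 0 0.4" --pt "-41 -18.7 0 0 0 0 0.4" --pt "-41 -18.7 0 0 0 0 0.4" --pt "-41 -18.7 0 0 0 0 0.4" --pt "-41 -18.7 0 0 0 0 0.4" --pt "0 0 0 0 0 0 0.4" --pt "0 0 0 0 0 0 0.4" --pt "0 0 0 0 0 0 0.4"

```text
time: 34.2
tool_pos: [504.7, -267.2, 152.2]
tcp_rot: [-180.0, -0.1, 104.3]
ft_force: [-0.3, -0.3, 0.4]
finger_gap: 51.0
grip_force: 0.0
```

```bash
python3 - <<'E'
from h import *
im=seated((505.7,-268.6)); go(505.7,-268.8,46.5)
E
```

```text
yellow (589, 74, 51, 30) top at z65 [ 655.2 -118.7] mid at z55 [ 665.9 -119.9]
yellow (439, 15, 40, 38) top at z65 [ 554.3 -118.8] mid at z55 [ 556.9 -115.3]
yellow (306, 230, 21, 30) top at z65 [ 506.1 -269.7] mid at z55 [ 505.5 -269.1]
pred knob top px [316.3 248.8] collar [316.3 238.2]
tool shift [ -1.7   0.4 106. ] yaw 104.35009592263575 turn wz None
```

Call:
apply_moves --pt "-0.7 0.4 40 0 0 0 0.4" --pt "0 0 45 0 0 0 0.4" --pt "0 0 21 0 0 0 0.4" --pt "0 0 0 0 0 0 0.4" --pt "0 0 0 0 0 0 1" --pt "0 0 0 0 0 0 1" --pt "0 0 0 0 0 0 1" --pt "0 0 0 0 0 0 1" --pt "0 0 0 0 0 0 1" --pt "0 0 -40 0 0 0 1" --pt "0 0 -40 0 0 0 1" --pt "0 0 0 0 0 0 1" --pt "0 0 0 0 0 0 1" --force 60

```text
time: 35.88
tool_pos: [505.3, -269.1, 127.1]
tcp_rot: [180.0, 0.0, 104.3]
ft_force: [0.0, 0.2, -1.3]
finger_gap: 13.4
grip_force: 59.1
```

```bash
python3 - <<'E'
from h import *
im,K,T=heldpin(); g=cv2.cvtColor(im,cv2.COLOR_RGB2GRAY); print(g[255:300,316]); go(670.6,40.4,125)
E
```

```text
knob bbox (299, 281, 35, 57)
d -3 tip [315.2 277.2] knob lo front [315.  289.2] knob top back [314.9 351.1] collar front [315.  282.8]
d 0 tip [315.2 272.3] knob lo front [315.  283.4] knob top back [314.9 344.9] collar front [315. 277.]
d 3 tip [315.1 267.4] knob lo front [315.  277.6] knob top back [314.9 338.6] collar front [315.  271.2]
[199 207 206 206 206 204 206 205 198 173 120  78  69  70  70  71  70  71
  71  71  85 111 122 127 124 109  92  82  80  82  83  79  82  84  83  82
  85  85  85  84  87  86  86  85  88]
tool shift [258.7 236.9   1.1] yaw 104.26187593013985 turn wz None
```

Call:
apply_moves --pt "36.9 33.8 -1 0 0 0 1" --pt "36.9 33.8 0 0 0 0 1" --pt "36.9 33.8 0 0 0 0 1" --pt "36.9 33.8 0 0 0 0 1" --pt "36.9 33.8 0 0 0 0 1" --pt "36.9 33.8 0 0 0 0 1" --pt "36.9 33.8 0 0 0 0 1" --pt "0 0 0 0 0 0 1" --pt "0 0 0 0 0 0 1" --pt "0 0 0 0 0 0 1"

```text
time: 37.17
tool_pos: [670.3, 38.3, 127.3]
tcp_rot: [-179.9, -0.0, 104.2]
ft_force: [-0.2, -0.5, 0.9]
finger_gap: 13.1
grip_force: 59.1
```

```bash
python3 - <<'E'
from h import *
go(670.9,39.3,87,104.3)
E
```

```text
tool shift [ 0.8  0.9 40.3] yaw 104.19409722254082 turn wz -0.0018483521536694963
```

Call:
apply_moves --pt "0.8 0.2 20 0 0 0 1" --pt "0 0 20 0 0 0 1" --pt "0 0 0 0 0 0 1" --pt "0 0 0 0 0 0 1" --pt "0 0 0 0 0 0 1"

```text
time: 37.8
tool_pos: [671.7, 40.4, 89.1]
tcp_rot: [179.9, 0.0, 104.3]
ft_force: [0.7, 0.4, -0.8]
finger_gap: 13.3
grip_force: 59.1
```

```bash
python3 - <<'E'
from h import *
im=check((670.6,40.4),1.1)
E
```

```text
knob bbox (299, 281, 35, 57)
d -3 tip [315.1 277.2] knob lo front [315.  289.3] knob top back [315.  351.2] collar front [315.  282.8]
d 0 tip [315.1 272.3] knob lo front [315.  283.5] knob top back [315.  344.9] collar front [315.  277.1]
d 3 tip [315.1 267.5] knob lo front [315.  277.6] knob top back [315.  338.7] collar front [315.  271.3]
eyelet px pred [313.4 263.6]
162 [313.2 262.4] [20.6 25.2]
ring cast [[670.3  41.2]]
col [ 76  78  89 119 123 102  90  92  92  90  90  89  88  89  84  75  72  72
  71  72  73  72  74  74  75  87 115 128 130 128 112  95  85  85  81  81
  85  83  83  86]
[671.7  40.4  89.1] [179.9   0.  104.3]
tool shift [-0.8 -1.1 42.4] yaw 104.26791710241912 turn wz None
```

Call:
apply_moves --pt "-0.6 -0.5 0 0 0 0 1" --pt "0 0 10 0 0 0 1" --pt "0 0 8 0 0 0 1" --pt "0 0 8 0 0 0 1" --pt "0 0 0 0 0 0 1"

```text
time: 38.48
tool_pos: [669.7, 39.7, 60.5]
tcp_rot: [-179.9, -0.0, 104.3]
ft_force: [0.2, 0.6, -0.1]
finger_gap: 13.1
grip_force: 59.1
```

Call:
apply_moves --pt "0 0.6 6 0 0 0 1" --pt "0 0 6 0 0 0 1" --pt "0 0 0 0 0 0 1" --pt "0 0 0 0 0 0 1"

```text
time: 38.98
tool_pos: [671.2, 39.9, 50.1]
tcp_rot: [-180.0, -0.0, 104.3]
ft_force: [0.2, -0.2, 0.2]
finger_gap: 13.2
grip_force: 59.1
```

Call:
apply_moves --pt "0 0 2 0 0 0 1" --pt "0 0 0 0 0 0 1" --pt "0 0 0 0 0 0 0.4" --pt "0 0 0 0 0 0 0.4" --pt "0 0 0 0 0 0 0.4" --pt "0 0 -25 0 0 0 0.4" --pt "0 0 -50 0 0 0 0.4" --pt "0 0 -30 0 0 0 0.4" --pt "0 0 0 0 0 0 1" --pt "0 0 0 0 0 0 1"

```text
time: 40.22
tool_pos: [670.7, 39.8, 151.8]
tcp_rot: [-179.9, -0.0, 104.3]
ft_force: [0.2, 0.2, -0.7]
finger_gap: 15.4
grip_force: 0.0
```

```bash
python3 - <<'E'
from h import *
im=seated((670.6,40.4))
im=optics.snapshot("scene"); cv2.imwrite("pics/sc2.png",cv2.resize(im[170:330,230:430,::-1],None,fx=4,fy=3.7,interpolation=cv2.INTER_CUBIC)); caps("scene"); caps("top")
K,T=cal("scene"); print(T[:3,3])
for E in [(556.8,-116.8),(666.7,-119.5),(560.7,43.1),(670.6,40.4)]:
    print(proj([[*E,39],[*E,65]],K,T).ravel())
for c in blobs(im,(22,130,90),(36,255,255),15,900): print(cen(c),cv2.boundingRect(c))
t=np.radians(-1.39); X=np.array([np.cos(t),np.sin(t)]); C=np.array([613.7,-38.2])
for k in(-36,0,36): print(C+k*X)
go(577.7,-37.3,100)
E
```

```text
yellow (418, 0, 222, 106) top at z65 [753.5 212.3] mid at z55 [776.8 195.6]
yellow (150, 189, 35, 28) top at z65 [566.   46.8] mid at z55 [561.7  43. ]
yellow (306, 227, 23, 29) top at z65 [671.8  41.1] mid at z55 [671.5  40.5]
yellow (123, 364, 31, 26) top at z65 [560.8 -99.5] mid at z55 [ 556.7 -106.8]
pred knob top px [315.6 245.9] collar [315.7 235.5]
scene cap [429.5 152.3] [531.2 327.9  14. ] sides [38.5 23.4] axis deg 102.35273170098071
top cap [143.  278.2] [532.3 328.7  14. ] sides [33.3 19.4] axis deg 102.70078437997232
[1059.4 -382.1 1000.4]
[286.1 247.5 285.2 241.2]
[315.2 285.2 315.  279.5]
[346.1 211.7 346.4 205. ]
[376.6 246.3 377.6 240. ]
[314.8 282.1] (311, 277, 8, 12)
[377.  242.9] (374, 238, 7, 11)
[285.7 243.7] (282, 239, 8, 11)
[346.3 208.7] (343, 203, 7, 12)
[577.7 -37.3]
[613.7 -38.2]
[649.7 -39.1]
tool shift [ -52.  -108.7   51.1] yaw 104.26685679140141 turn wz None
```

View pics/sc2.png

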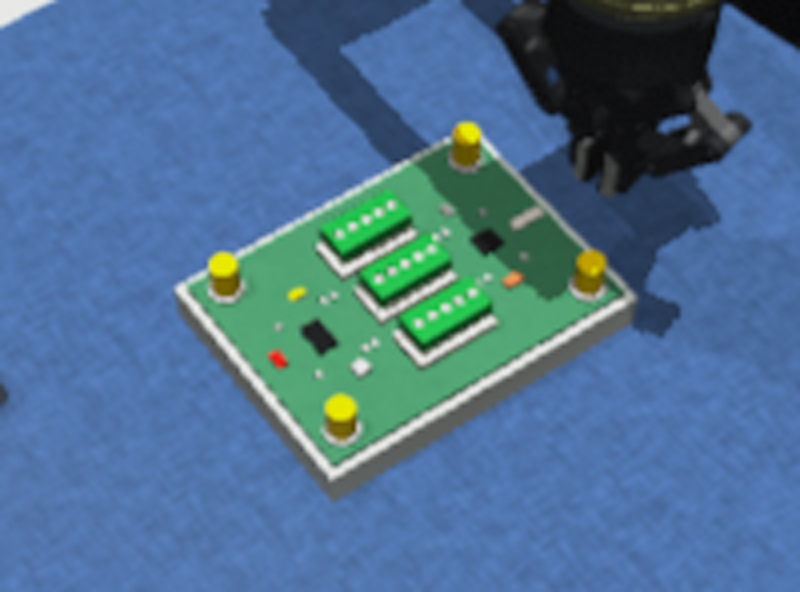

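All four pins stand upright with collars on the board, in the four corners; the three plugs look proud to different degrees. Now pressing the plugs.

Call:
apply_moves --pt "-26 -54.3 20 0 0 0 1" --pt "-26 -54.3 25 0 0 0 1" --pt "0 0 20 0 0 0 1" --pt "0 0 0 0 0 0 1" --pt "0 0 0 0 0 0 1" --pt "0 0 0 0 0 0 1"

```text
time: 41.18
tool_pos: [583.3, -34.7, 91.0]
tcp_rot: [179.8, 0.1, 104.3]
ft_force: [0.7, -0.4, 0.6]
finger_gap: 0.0
grip_force: 0.0
```

```bash
python3 - <<'E'
from h import *
go(577.7,-37.3,66)
E
```

```text
tool shift [-1.1 -6.1 25. ] yaw 104.3275433112764 turn wz None
```

Call:
apply_moves --pt "-1 -5.5 15 0 0 0 1" --pt "0 0 8 0 0 0 1" --pt "0 0 0 0 0 0 1" --pt "0 0 2 0 0 0 1" --pt "0 0 2 0 0 0 1" --pt "0 0 0 0 0 0 1"

```text
time: 41.92
tool_pos: [576.5, -37.5, 62.8]
tcp_rot: [180.0, 0.0, 104.3]
ft_force: [-1.5, 0.2, 3.1]
finger_gap: 0.1
grip_force: 1.4
```

Call:
apply_moves --pt "0 0 2 0 0 0 1" --pt "0 0 1.5 0 0 0 1" --pt "0 0 0 0 0 0 1"

```text
time: 42.3
tool_pos: [576.5, -37.5, 59.3]
tcp_rot: [180.0, 0.0, 104.3]
ft_force: [-2.1, -0.2, 4.7]
finger_gap: -0.0
grip_force: 2.2
```

Call:
apply_moves --pt "0 0 1 0 0 0 1" --pt "0 0 0.7 0 0 0 1" --pt "0 0 0 0 0 0 1"

```text
time: 42.68
tool_pos: [576.6, -37.5, 58.0]
tcp_rot: [180.0, 0.0, 104.3]
ft_force: [-3.8, 0.3, 7.9]
finger_gap: -0.3
grip_force: 4.2
```

Call:
apply_moves --pt "0 0 0.6 0 0 0 1" --pt "0 0 0 0 0 0 1"

```text
time: 42.92
tool_pos: [576.6, -37.5, 58.0]
tcp_rot: [180.0, 0.0, 104.3]
ft_force: [-7.0, 0.8, 12.6]
finger_gap: 0.0
grip_force: 6.5
```

Call:
apply_moves --pt "0 0 0.6 0 0 0 1" --pt "0 0 0 0 0 0 1"

```text
time: 43.18
tool_pos: [576.7, -37.5, 58.0]
tcp_rot: [180.0, 0.0, 104.3]
ft_force: [-7.9, 1.7, 17.5]
finger_gap: -0.4
grip_force: 8.8
```

Call:
apply_moves --pt "0 0 -25 0 0 0 1" --pt "0 0 0 0 0 0 1" --pt "-9.8 35.5 0 0 0 0 1" --pt "0 0 0 0 0 0 1" --pt "0 0 8 0 0 0 1" --pt "0 0 8 0 0 0 1" --pt "0 0 0 0 0 0 1"

```text
time: 44.05
tool_pos: [612.0, -38.1, 63.8]
tcp_rot: [-179.9, -0.0, 104.3]
ft_force: [-0.7, -0.0, 0.2]
finger_gap: -0.4
grip_force: 0.0
```

Call:
apply_moves --pt "0 1 2 0 0 0 1" --pt "0 0 2 0 0 0 1" --pt "0 0 1 0 0 0 1" --pt "0 0 0.7 0 0 0 1" --pt "0 0 0 0 0 0 1"

```text
time: 44.68
tool_pos: [614.1, -38.0, 60.0]
tcp_rot: [180.0, 0.0, 104.3]
ft_force: [-4.0, 0.8, 4.9]
finger_gap: 0.1
grip_force: 2.6
```

Call:
apply_moves --pt "0 0 1 0 0 0 1" --pt "0 0 1 0 0 0 1" --pt "0 0 0.8 0 0 0 1" --pt "0 0 0 0 0 0 1"

```text
time: 45.18
tool_pos: [614.2, -38.0, 58.0]
tcp_rot: [180.0, 0.0, 104.3]
ft_force: [-7.7, 1.0, 12.4]
finger_gap: -0.1
grip_force: 6.0
```

Call:
apply_moves --pt "0 0 0.8 0 0 0 1" --pt "0 0 0 0 0 0 1" --pt "0 0 -25 0 0 0 1" --pt "0 0 0 0 0 0 1" --pt "-9.6 35 0 0 0 0 1" --pt "0 0 0 0 0 0 1" --pt "0 0 8 0 0 0 1" --pt "0 0 8 0 0 0 1" --pt "0 0 0 0 0 0 1"

```text
time: 46.3
tool_pos: [649.4, -38.6, 63.6]
tcp_rot: [-179.9, -0.0, 104.3]
ft_force: [0.2, 0.4, -0.4]
finger_gap: -0.1
grip_force: 0.0
```

Call:
apply_moves --pt "0 0 2 0 0 0 1" --pt "0 0 2 0 0 0 1" --pt "0 0 1 0 0 0 1" --pt "0 0 1 0 0 0 1" --pt "0 0 1 0 0 0 1" --pt "0 0 0.5 0 0 0 1" --pt "0 0 0 0 0 0 1"

```text
time: 47.18
tool_pos: [650.3, -38.7, 58.1]
tcp_rot: [-180.0, -0.0, 104.3]
ft_force: [-4.8, 0.5, 6.4]
finger_gap: -0.5
grip_force: 3.2
```

Call:
apply_moves --pt "0 0 0.8 0 0 0 1" --pt "0 0 0.7 0 0 0 1" --pt "0 0 0 0 0 0 1"

```text
time: 47.55
tool_pos: [650.4, -38.7, 58.0]
tcp_rot: [180.0, 0.0, 104.3]
ft_force: [-10.0, 0.4, 16.5]
finger_gap: 0.1
grip_force: 8.0
```

Call:
apply_moves --pt "0 0 -30 0 0 0 1" --pt "0 0 -60 0 0 0 1" --pt "0 0 -60 0 0 0 1" --pt "-50 0 0 0 0 0 1" --pt "-50 0 0 0 0 0 1" --pt "0 0 0 0 0 0 1"

```text
time: 48.3
tool_pos: [675.1, -139.4, 205.5]
tcp_rot: [-180.0, 0.1, 104.0]
ft_force: [-0.3, 0.7, -0.2]
finger_gap: 0.3
grip_force: 0.0
```

```bash
python3 - <<'E'
from h import *
a=optics.snapshot("scene"); b=optics.snapshot("top"); 
A=cv2.resize(a[80:340,230:530],(800,600)); B=cv2.resize(b[150:400,60:400],(800,600))
cv2.imwrite("pics/end.png",cv2.resize(np.hstack([A,B]),(800,300))[:,:,::-1])
caps("top"); caps("scene")
def bl(im,lo,hi): return [cen(c) for c in blobs(im,lo,hi,150)]
for n,im in(("scene",a),("top",b)):
    o=cv2.imread(f"pics/{n}0.png")[:,:,::-1].copy(); print(n,'meter',[(cen(blobs(i,(22,120,100),(36,255,255),300)[0])) for i in(o,im)])
E
```

```text
top cap [143.1 278.1] [532.4 328.4  14. ] sides [33.3 19.4] axis deg 102.70078437997232
scene cap [429.5 152.3] [531.2 327.9  14. ] sides [38.5 23.4] axis deg 102.35273170098071
scene meter [array([469.5, 242.7]), array([468.8, 244.2])]
top meter [array([198.4, 158.3]), array([198.4, 158.3])]
```

View pics/end.png

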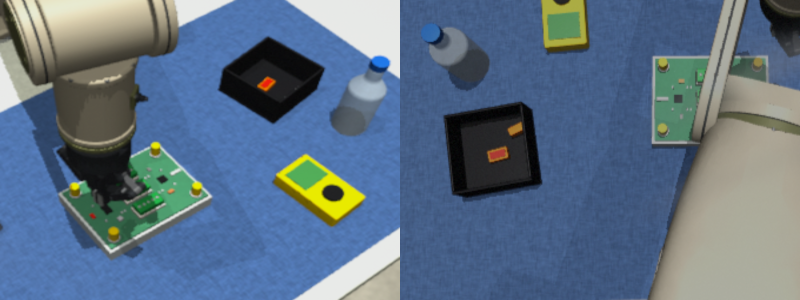

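Both caps are in the bin: one flat at (497,154), one leaning inside at (515,129). All pins are seated, the plugs are home, and the meter and bottle haven't moved. Handing in.

```bash
python3 -c "
from bench import r
print(r.hand_in())"
```

```text
the job is handed in; nothing more can be done
None
```

I handed the job in at about 48 s: all four pins are seated in the board's eyelets, the three plugs were then pressed home, both orange caps are in the bin, and I saw no sign that the bottle, reel or meter had been disturbed; no verdict came back.

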